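Stack a tool assembly on the build jig

TASK

Build the tool stack upright on the round jig, one piece at a time from the bottom up: first the wide aluminium flange, then the black sensor with the socket on its side, then the narrow steel spacer, and last the grey gripper module with its jaws up, each set down fully home over the boss of the piece below. How the pieces are turned about the upright axis does not matter. Leave the thin ring, the bottle and the bit holder standing where they are.

Things in the scene. Friction and masses are not known exactly. Their poses are not given: they have to be found in the camera images.
- jig: Build jig, dark steel, fixed to the bench: round base plate 90 mm across and 10 mm high with a round pedestal 52 mm across on it, whose top face is 26 mm above the bench; on that face a bright steel central boss 28 mm across (coned to 20 mm at its tip), 7 mm high. Origin: centre of underside, z up.
- flange: Wide aluminium flange, round, 64 mm across, 22 mm high without its boss, 8 dark bolt holes on top, about 0.2 kg; the lowest piece of the stack: its underside comes to rest 26 mm above the jig's underside. Recess under it 34 mm across, 9 mm deep, fits over the boss below; boss on top 28 mm across (coned to 20), 7 mm high. Origin: centre of underside, z up.
- sensor: Black round force sensor, 56 mm across, 30 mm high without its boss, about 0.3 kg, with a box-shaped cable socket 16 mm wide on its side, sticking out to 42 mm from the centre along the sensor's own +x, 9 to 23 mm above its underside; second piece: rests 22 mm above the flange's underside. Recess under it 34 mm across, 9 mm deep, fits over the boss below; boss on top 28 mm across (coned to 20), 7 mm high. Origin: centre of underside, z up.
- spacer: Narrow plain steel cylinder, 44 mm across, 36 mm high without its boss, about 0.2 kg; third piece: rests 30 mm above the sensor's underside. Recess under it 34 mm across, 9 mm deep, fits over the boss below; boss on top 28 mm across (coned to 20), 7 mm high. Origin: centre of underside, z up.
- gripper_module: Grey gripper module: box body 46 mm along its own x, 64 mm along its own y, 34 mm high, with two steel jaws (20 x 10 mm, 16 mm high, at y = +17 and -17 mm) standing on its top, about 0.3 kg; top piece: rests 36 mm above the spacer's underside. Underneath a central square recess 34 mm wide and 9 mm deep that drops over the spacer's boss. Origin: centre of underside, z up.
- thin_ring: Flat plain steel ring, 52 mm across, hole 36 mm, 10 mm high, loose on the bench; not part of the stack, leave it where it lies. Origin: centre of underside, z up.
- bottle: Small black bottle with a white cap, 34 mm across, 85 mm high, loose, standing; leave it alone. Origin: centre of underside, z up.
- bit_holder: Grey plastic block, 36 mm along its x, 60 mm along its y, 26 mm high, with eight steel screwdriver bits standing 16 mm out of its top, loose; leave it alone. Origin: centre of underside, z up.
There are look-alikes about, which are no part of the job. What is shaped like the flange but green is not meant.

How it is judged:
By the outcome, as a careful person would: the job done as asked, in the order asked, and still so for the second after the job is handed in, with the robot touching nothing.
It also fails if it takes over 104 s, if anything falls off the work surface, if the arm or the gripper's body presses on something with over 40 N, if the wrist force passes 120 N, or if a joint passes its speed limit or range.

ROBOT

A 6-joint arm with a two-finger parallel gripper is mounted at the origin on the work surface. World frame = base frame: x ahead of the robot, y to its left, z up, the work surface at z = 0. Lengths are in mm, angles in rad, forces in N, time in s.
With the tool pointing down it reaches from about 350 to 775 mm from the base axis. Payload 7.3 kg.
Tool frame: the origin (TCP) lies at the centre of the arm's flange, where the gripper is bolted on; the fingertips stand 178 mm ahead of it and the grasp point (between the pads) lies 159 mm ahead of it; z points along the fingers, y is the direction in which the jaws open and shut (so a half turn about z gives the same grasp; the last joint's range is limited). The gripper opens to 92 mm and grips with 3 to 60 N. Pads are 19 mm wide; open, the fingers measure 130 mm over their backs; the gripper's body (75 mm by 190 mm) begins 47 mm behind the grasp point.
Start: joints at [1.171, 0.342, 1.524, -0, 1.275, -0.146], TCP at [131.797, 508.19, 404.741] pointing down, gripper open.
Joint ranges: [-2.53, 2.53], [-0.77, 2.02], [0.04, 2.7], [-1, 4.14], [0.28, 2.66], [-3.11, 3.11]. Speed limits (rad/s): [2.57, 2.57, 3.14, 3.14, 3.14, 3.14].

INTERFACE

Orientations are given as [roll, pitch, yaw] about the fixed x, y, z axes, in that order (R = Rz(yaw) Ry(pitch) Rx(roll)).
In Python, from plant import get_obs, capture, close_job gives the robot as it stands. The module is installed in compiled form; this text tells all that it offers.
- The arm moves only by the shell command python3 -m pendant 'ROWS'. ROWS is JSON, a list of rows, each a list of 3 entries, a list of its own where there are three numbers: the shift along the tool's x, y, z in m, then the turn, a rotation vector about the tool's x, y, z in rad, then the finger opening in m, from 0 to 0.0918. In form: [[[tx, ty, tz], [wx, wy, wz], fingers], ...]. A call has 1 to 10 rows; each row is the pose to reach, as a shift and turn from the pose commanded when the call began, along the tool's axes at that moment; what a row does not reach only later rows make up. A row lasts 1/12 s, in which the tool goes at most 41.7 mm and 7.16 degrees, less where a joint would pass 70% of its speed; a pose out of reach is approached as far as the arm can. A call with a gripper value outside its range is refused whole. The fingers move at their own pace and stop on an object; the grip force is fixed at half the most. Time passes only in rows, so rows that repeat a pose let the fingers close. It gives the time, the measured TCP pose, the force and the opening at its end, in the units of the state.
- get_obs(): the state, without advancing time (a new reading comes with each control period).
- capture(name): name is "scene" or "top" or "wrist"; returns a dict with "color" (384x512x3 uint8, red, green, blue), "mtx" (3x3 intrinsics, pixels), "rvec" (rotation vector, rad) and "tvec" (3), from world to camera coordinates, as OpenCV has them. Camera axes: x right, y down, z forward; pixel columns grow to the right and rows downward; lengths in mm; the calibration is good to about 2 mm. The wrist camera is an equidistant fisheye: a pixel r from the principal point sees the ray r / f radians off the axis. A picture is of the moment at which its call begins. There is no depth.
- close_job(): hands the job in, once; it reports no verdict.
The state is a dict: "time": time; "joint_positions": joint angles; "dq": joint speeds; "tau": joint torques, N m; "tool_pos": TCP position; "tcp_rot": TCP orientation; "contact_force": force on the tool from outside, world axes, zero at the start; "moment": the same for the moment, N m; "grip_width": finger opening in mm.
Only numpy, scipy, OpenCV 4.12 (cv2) and the standard library are available. Lean on these libraries where they do the work, as an engineer would, in place of code of your own. Each camera call takes 0.05 s, during which the arm holds its last target. There are 200 camera calls.

## Working session

There is one attempt and no reset: what is moved stays moved. The work goes in short steps, Python scripts to look and compute and a shell command to move; the robot and the scene stay as the last step left them, time stands still between calls to the robot, and variables do not carry over. Pictures are saved under pics/ and viewed, about 12 in all and at most 16, crops included, and the job is handed in when it is done.

```bash
mkdir -p pics; cat > h.py <<'E'
import numpy as np, cv2, pickle
from plant import get_obs, capture
def snap(cam,name):
    c=capture(cam); pickle.dump(c,open(f'pics/{name}.pkl','wb'))
    cv2.imwrite(f'pics/{name}.png',c['color'][:,:,::-1]); return c
def load(name): return pickle.load(open(f'pics/{name}.pkl','rb'))
def ray(c,uv,fish=False):
    K=np.array(c['mtx'],float); R=cv2.Rodrigues(np.array(c['rvec'],float))[0]; t=np.array(c['tvec'],float).ravel()
    x=(uv[0]-K[0,2])/K[0,0]; y=(uv[1]-K[1,2])/K[1,1]
    if fish:
        r=np.hypot(x,y); s=np.sinc(r/np.pi); d=np.array([x*s,y*s,np.cos(r)])
    else: d=np.array([x,y,1.])
    return -R.T@t, R.T@d
def onz(c,uv,z,fish=False):
    o,d=ray(c,uv,fish); return (o+d*(z-o[2])/d[2])[:2]
E
python3 - <<'E'
from h import *
a=snap('scene','s0');b=snap('top','t0');w=snap('wrist','w0')
cv2.imwrite('pics/a0.png',cv2.resize(np.hstack([a['color'],b['color']])[:,:,::-1],(800,300)))
for c in (a,b,w): print(np.round(c['mtx'],1).tolist(),np.round(ray(c,(256,192))[0]),np.round(ray(c,(256,192))[1],2))
print(get_obs())
E
```

```text
[[393.7, 0.0, 258.5], [0.0, 393.7, 193.0], [0.0, 0.0, 1.0]] [1005.   75.  729.] [-0.58 -0.08 -0.81]
[[353.4, 0.0, 259.1], [0.0, 353.4, 192.7], [0.0, 0.0, 1.0]] [485.   8. 907.] [ 0.09  0.02 -1.  ]
[[297.3, 0.0, 253.0], [0.0, 297.3, 191.5], [0.0, 0.0, 1.0]] [ 55. 528. 384.] [ 0.29 -0.07 -0.96]
{'time': 0.15, 'joint_positions': array([ 1.17100379e+00,  3.42577241e-01,  1.52477332e+00, -1.13916368e-06,
        1.27542304e+00, -1.46016881e-01]), 'dq': array([-0.00126911, -0.00091653, -0.00221808,  0.00094332, -0.00150807,
       -0.00116935]), 'tau': array([ 1.09228422e-03, -4.31464577e+01, -2.44351923e+01,  7.16332113e-02,
        5.37288410e-02, -5.70231418e-05]), 'tool_pos': array([131.75710968, 508.10118309, 404.20540826]), 'tcp_rot': array([-3.14042411e+00, -1.70748267e-04,  2.88781723e+00]), 'contact_force': array([ 0.67794096, -0.29991848,  0.24774774]), 'moment': array([-0.01225303,  0.02867977, -0.0113289 ]), 'grip_width': 92.30894958182108}
```

View pics/t0.png

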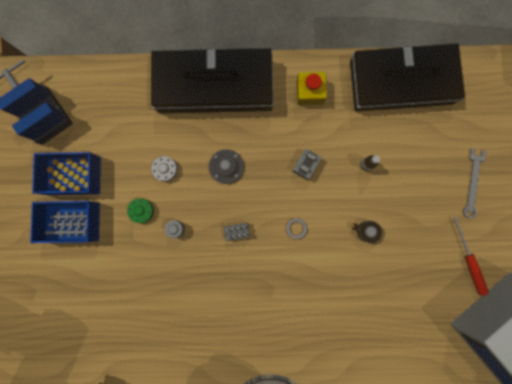

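View pics/s0.png

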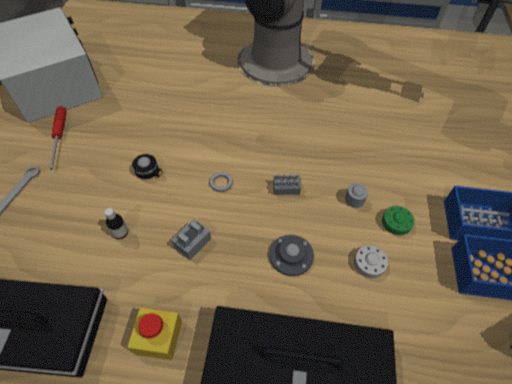

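Top view: flange (165,168), green look-alike (141,210), jig (227,166), gripper module (308,165), bottle (371,161), spacer (174,229), bit holder (237,231), ring (297,229), sensor (369,232) with its socket to the left. The piece with 8 dark holes at (165,168) is aluminium, so it is the flange; the one at (141,210) is green and is not meant.

```bash
python3 - <<'E'
from h import *
b=load('t0');im=b['color'][:,:,::-1]
crop=im[140:255,115:395]
cv2.imwrite('pics/c0.png',cv2.resize(crop,(800,329),interpolation=cv2.INTER_CUBIC))
hsv=cv2.cvtColor(im,cv2.COLOR_BGR2HSV)
m=((hsv[:,:,1]<75)).astype(np.uint8)*255
m=cv2.morphologyEx(m,cv2.MORPH_OPEN,np.ones((3,3)))
v=np.zeros((384,512,3),np.uint8)
cs,_=cv2.findContours(m[140:255,115:395],cv2.RETR_EXTERNAL,cv2.CHAIN_APPROX_NONE,offset=(115,140))
for c in cs:
    if cv2.contourArea(c)<100: continue
    (x,y),r=cv2.minEnclosingCircle(c); print(round(cv2.contourArea(c)),(round(x,1),round(y,1)),round(r,1),[tuple(np.round(q,1)) if isinstance(q,tuple) else round(q) for q in cv2.minAreaRect(c)],onz(b,(x,y),20).round())
E
```

```text
122 (370.7, 231.4) 6.8 [(np.float64(370.8), np.float64(231.2)), (np.float64(12.7), np.float64(12.0)), 45] [ 460. -259.]
304 (236.2, 231.1) 12.9 [(np.float64(236.1), np.float64(231.4)), (np.float64(14.3), np.float64(23.8)), 81] [467.  76.]
244 (173.7, 228.6) 9.4 [(np.float64(174.0), np.float64(228.5)), (np.float64(17.0), np.float64(18.0)), 90] [476. 232.]
298 (296.4, 228.1) 10.3 [(np.float64(296.5), np.float64(228.5)), (np.float64(19.0), np.float64(19.0)), 90] [471. -75.]
489 (163.7, 168.5) 13.1 [(np.float64(163.5), np.float64(168.0)), (np.float64(24.0), np.float64(25.0)), 90] [628. 258.]
444 (307.0, 164.0) 14.8 [(np.float64(306.9), np.float64(163.6)), (np.float64(19.0), np.float64(25.9)), 29] [ 632. -106.]
832 (226.0, 166.3) 16.8 [(np.float64(226.0), np.float64(166.0)), (np.float64(32.0), np.float64(32.0)), 90] [631. 100.]
```

View pics/c0.png

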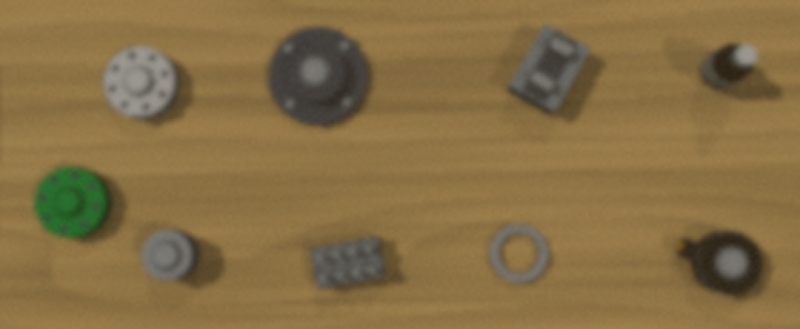

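The crop shows that (165,168) is the bare-metal flange with dark bolt holes, while the green copy sits at (141,210). The sensor's socket points left, slightly up. I'll go over the flange/jig/spacer area and refine with the wrist camera.

```bash
cat >> h.py <<'E'
from scipy.spatial.transform import Rotation as Ro
def plan(x,y,z,yaw=None):
    """tool-frame shift (m) and turn to TCP x,y,z mm pointing down; yaw mod pi nearest"""
    o=get_obs(); R=Ro.from_euler('xyz',o['tcp_rot']); cy=o['tcp_rot'][2]
    if yaw is None: yaw=cy
    else: yaw=cy+(yaw-cy+np.pi/2)%np.pi-np.pi/2
    s=R.inv().apply(np.array([x,y,z])-o['tool_pos'])/1000
    w=(R.inv()*Ro.from_euler('xyz',[np.pi,0,yaw])).as_rotvec()
    print('shift',s.round(4).tolist(),'turn',w.round(3).tolist(),'len',round(np.linalg.norm(s)*24,1),'rows | q1,q6',o['joint_positions'][[0,5]].round(2),'pos',o['tool_pos'].round(1),'F',o['contact_force'].round(1),'t',o['time'],'w',round(o['grip_width'],1))
E
python3 - <<'E'
from h import *
t=load('t0')
for n,uv,z in [('flange',(163.3,168),29),('jig',(225.2,164.5),33),('spacer',(173.1,228.8),43),('sensor',(371.2,231.6),37),('j1',(115+564/2.857,140+45/2.86),50),('j2',(115+542/2.857,140+80/2.86),50),('socket',(115+688/2.857,140+246/2.86),18),('bottle cap',(115+746/2.857,140+55/2.86),85)]:
    print(n,onz(t,uv,z).round(1))
s=load('s0')
for n,uv,z in [('flange',(373,257),29),('jig',(292,250),33),('spacer',(357,190),43),('sensor',(145,161),37)]: print('scene',n,onz(s,uv,z).round(1))
plan(650,190,404)
E
```

```text
flange [628.1 256.7]
jig [633.2 100.2]
spacer [475.5 228. ]
sensor [ 459.7 -255.1]
j1 [ 647.6 -116. ]
j2 [617.7 -96.2]
socket [ 473.7 -223.2]
bottle cap [ 629.6 -259.8]
scene flange [631.2 259.3]
scene jig [640.5 100.3]
scene spacer [482.4 226.5]
scene sensor [ 465.  -251.1]
shift [-0.5815, -0.1778, 0.0003] turn [-0.001, -0.0, 0.0] len 14.6 rows | q1,q6 [ 1.17 -0.15] pos [131.8 508.1 404.2] F [ 0.7 -0.3  0.2] t 0.15 w 92.3
```

```bash
python3 -m pendant '[[[-0.29,-0.089,0],[0,0,0],0.0918],[[-0.29,-0.089,0],[0,0,0],0.0918],[[-0.29,-0.089,0],[0,0,0],0.0918],[[-0.29,-0.089,0],[0,0,0],0.0918],[[-0.29,-0.089,0],[0,0,0],0.0918],[[-0.58,-0.178,0],[0,0,0],0.0918],[[-0.58,-0.178,0],[0,0,0],0.0918],[[-0.58,-0.178,0],[0,0,0],0.0918],[[-0.58,-0.178,0],[0,0,0],0.0918],[[-0.58,-0.178,0],[0,0,0],0.0918]]'
python3 -m pendant '[[[-0.22,-0.067,0],[0,0,0],0.0918],[[-0.22,-0.067,0],[0,0,0],0.0918],[[-0.22,-0.067,0],[0,0,0],0.0918],[[-0.22,-0.067,0],[0,0,0],0.0918],[[-0.22,-0.067,0],[0,0,0],0.0918],[[-0.22,-0.067,0],[0,0,0],0.0918]]'
python3 - <<'E'
from h import *
plan(650,190,404); w=snap('wrist','w1')
cv2.imwrite('pics/w1b.png',cv2.resize(w['color'][:,:,::-1],(800,600),interpolation=cv2.INTER_CUBIC))
E
```

```text
time: 0.98
tool_pos: [488.2, 288.3, 404.5]
tcp_rot: [-3.141, -0.0, 2.888]
contact_force: [-0.2, 1.0, -0.4]
grip_width: 91.8
time: 1.48
tool_pos: [685.8, 166.3, 403.4]
tcp_rot: [-3.141, 0.0, 2.885]
contact_force: [1.4, 0.1, -0.8]
grip_width: 91.5
shift [0.0406, 0.0138, -0.0006] turn [-0.001, 0.0, -0.0] len 1.0 rows | q1,q6 [ 0.13 -1.18] pos [685.8 166.3 403.4] F [ 1.4  0.1 -0.8] t 1.4833 w 91.5
```

View pics/w1b.png

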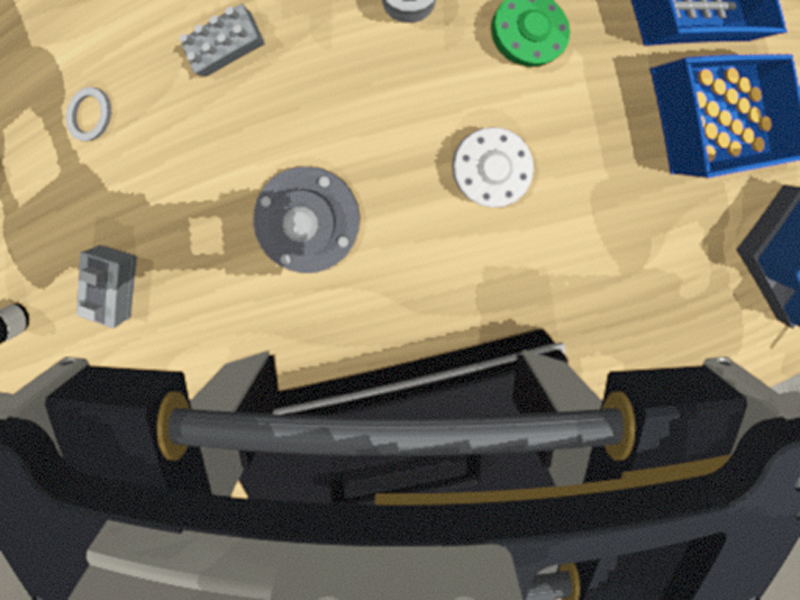

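Wrist view (enlarged ×1.5625): flange boss (496,167), jig boss (303,221), module at (106,286) with jaws at left, green part (535,25).

```bash
python3 - <<'E'
from h import *
w=load('w1'); k=1/1.5625
g=lambda u,v,z:onz(w,((u+.5)*k-.5,(v+.5)*k-.5),z,True).round(1)
print('flange boss',g(497,167,29),'flange top outline',g(494,167,22),'jig boss',g(303,221,33),'jig plate',g(307,219,10),'green',g(536,25,29))
print('module base approx', g(106,286,34))
plan(628,257,190+50,np.pi)
E
```

```text
flange boss [631.7 260.6] flange top outline [631.6 259.7] jig boss [634.4 106.4] jig plate [635.5 104.8] green [526.9 320.3]
module base approx [634.9 -89.6]
shift [0.081, 0.0744, 0.1624] turn [-0.002, 0.001, -0.259] len 4.7 rows | q1,q6 [ 0.13 -1.18] pos [687.2 164.6 402.6] F [-2.7 -1.7 -1.2] t 1.5333 w 91.9
```

```bash
python3 -m pendant '[[[0.077,0.079,0.160],[-0.002,0,-0.259],0.0918],[[0.077,0.079,0.160],[-0.002,0,-0.259],0.0918],[[0.077,0.079,0.160],[-0.002,0,-0.259],0.0918],[[0.077,0.079,0.160],[-0.002,0,-0.259],0.0918],[[0.077,0.079,0.160],[-0.002,0,-0.259],0.0918],[[0.077,0.079,0.160],[-0.002,0,-0.259],0.0918],[[0.077,0.079,0.160],[-0.002,0,-0.259],0.0918],[[0.077,0.079,0.160],[-0.002,0,-0.259],0.0918]]'
python3 - <<'E'
from h import *
plan(631.5,260,180,np.pi); w=snap('wrist','w2')
cv2.imwrite('pics/w2b.png',cv2.resize(w['color'][:,:,::-1],(640,480),interpolation=cv2.INTER_CUBIC))
E
```

```text
time: 2.2
tool_pos: [628.9, 265.3, 246.2]
tcp_rot: [3.139, 0.003, -3.136]
contact_force: [0.3, -0.4, 1.0]
grip_width: 91.6
shift [-0.0024, -0.0054, 0.0662] turn [0.002, 0.003, 0.005] len 1.6 rows | q1,q6 [ 0.29 -1.29] pos [628.9 265.3 246.2] F [ 0.3 -0.4  1. ] t 2.2 w 91.6
```

View pics/w2b.png

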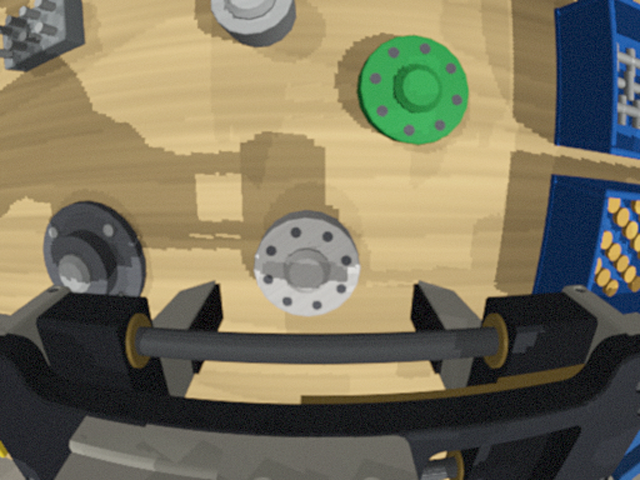

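Closer view (×1.25): flange boss (306,271), jig boss (70,275); flange lies between the jaws, slightly left.

```bash
python3 - <<'E'
from h import *
w=load('w2'); k=.8
g=lambda u,v,z:onz(w,((u+.5)*k-.5,(v+.5)*k-.5),z,True).round(1)
print('flange boss',g(307,270,29),'top',g(307,267,22),'jig boss',g(70,273,33),'green',g(417,88,29),'spacer',g(256,0,43))
plan(631.5,260,180,np.pi)
E
```

```text
flange boss [629.1 260.8] top [630.  260.6] jig boss [633.7 102.6] green [526.2 319. ] spacer [483.3 235.5]
shift [-0.002, -0.0051, 0.0669] turn [0.003, 0.004, 0.004] len 1.6 rows | q1,q6 [ 0.29 -1.29] pos [629.2 264.9 246.9] F [ 0.3 -1.6  0.2] t 2.25 w 91.9
```

```bash
python3 -m pendant '[[[-0.001,-0.0045,0.03],[0.003,0.004,0.004],0.0918],[[-0.001,-0.0045,0.05],[0.003,0.004,0.004],0.0918],[[-0.001,-0.0045,0.066],[0.003,0.004,0.004],0.0918],[[-0.001,-0.0045,0.066],[0.003,0.004,0.004],0.0918],[[-0.001,-0.0045,0.066],[0.003,0.004,0.004],0.0918],[[-0.001,-0.0045,0.066],[0.003,0.004,0.004],0.03],[[-0.001,-0.0045,0.066],[0.003,0.004,0.004],0.03],[[-0.001,-0.0045,0.066],[0.003,0.004,0.004],0.03],[[-0.001,-0.0045,0.066],[0.003,0.004,0.004],0.03],[[-0.001,-0.0045,0.066],[0.003,0.004,0.004],0.03]]'
python3 -m pendant '[[[0,0,0],[0,0,0],0.03],[[0,0,0],[0,0,0],0.03],[[0,0,0],[0,0,0],0.03],[[0,0,0],[0,0,0],0.03],[[0,0,0],[0,0,0],0.03],[[0,0,0],[0,0,0],0.03]]'
python3 -c "
from h import *
plan(633,103,180+26+15,np.pi)"
```

```text
time: 3.08
tool_pos: [629.3, 261.1, 179.1]
tcp_rot: [-3.14, -0.003, -3.14]
contact_force: [-0.6, -1.3, 2.4]
grip_width: 63.5
time: 3.58
tool_pos: [629.3, 261.1, 179.1]
tcp_rot: [-3.14, -0.003, -3.14]
contact_force: [-1.1, -2.4, 4.3]
grip_width: 63.7
shift [-0.0034, -0.1581, -0.0417] turn [-0.001, -0.003, 0.001] len 3.9 rows | q1,q6 [ 0.28 -1.29] pos [629.3 261.1 179.1] F [-1.1 -2.4  4.3] t 3.5833 w 63.7
```

```bash
python3 -m pendant '[[[0,0,-0.04],[0,0,0],0.03],[[0,0,-0.06],[0,0,0],0.03],[[0,0,-0.06],[0,0,0],0.03],[[-0.004,-0.079,-0.06],[0,0,0],0.03],[[-0.004,-0.079,-0.06],[0,0,0],0.03],[[-0.004,-0.158,-0.06],[0,0,0],0.03],[[-0.004,-0.158,-0.06],[0,0,0],0.03],[[-0.004,-0.158,-0.06],[0,-0.003,0],0.03],[[-0.004,-0.158,-0.06],[0,-0.003,0],0.03],[[-0.004,-0.158,-0.06],[0,-0.003,0],0.03]]'
python3 - <<'E'
from h import *
plan(633.5,103,205,np.pi); w=snap('wrist','w3')
cv2.imwrite('pics/w3b.png',cv2.resize(w['color'][:,:,::-1],(640,480),interpolation=cv2.INTER_CUBIC))
E
```

```text
time: 4.42
tool_pos: [633.3, 103.6, 237.4]
tcp_rot: [-3.141, -0.003, -3.141]
contact_force: [-0.3, 1.2, -2.3]
grip_width: 63.5
shift [-0.0003, -0.0006, 0.0324] turn [-0.0, -0.003, 0.001] len 0.8 rows | q1,q6 [ 0.04 -1.53] pos [633.3 103.6 237.4] F [-0.3  1.2 -2.3] t 4.4167 w 63.5
```

View pics/w3b.png

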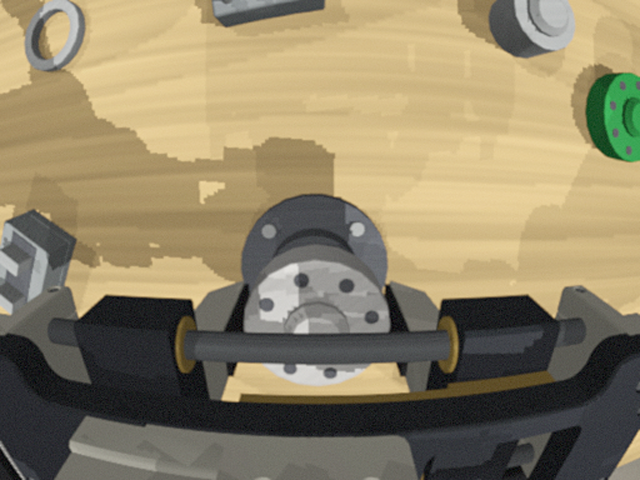

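Flange held level over the jig; plate rim front at (314,195), flange centre column 317, so it is centred sideways. Spacer boss at (549,14).

```bash
python3 - <<'E'
from h import *
w=load('w3'); k=.8
g=lambda u,v,z:onz(w,((u+.5)*k-.5,(v+.5)*k-.5),z,True).round(1)
print('plate rim',g(314,195,10),g(243,250,10),g(387,250,10),'screws',g(269,231,10),g(358,230,10),'flange top',g(317,314,79),'spacer',g(549,14,43))
E
```

```text
plate rim [590.7 102.4] [623.7  59.9] [623.6 146. ] screws [611.9  76.1] [611.2 128. ] flange top [628.8 104.1] spacer [480.6 228.2]
```

```bash
python3 -m pendant '[[[-0.002,-0.0005,0.01],[0,-0.003,0],0.03],[[-0.002,-0.0005,0.016],[0,-0.003,0],0.03],[[-0.002,-0.0005,0.02],[0,-0.003,0],0.03],[[-0.002,-0.0005,0.024],[0,-0.003,0],0.03],[[-0.002,-0.0005,0.027],[0,-0.003,0],0.03],[[-0.002,-0.0005,0.03],[0,-0.003,0],0.03],[[-0.002,-0.0005,0.032],[0,-0.003,0],0.03],[[-0.002,-0.0005,0.033],[0,-0.003,0],0.03],[[-0.002,-0.0005,0.033],[0,-0.003,0],0.03]]'
python3 -c "
from h import *
plan(635,103,205,np.pi)"
```

```text
time: 5.22
tool_pos: [635.2, 102.7, 205.5]
tcp_rot: [-3.141, 0.001, -3.14]
contact_force: [-2.9, 0.4, -4.7]
grip_width: 63.9
shift [0.0002, 0.0003, 0.0005] turn [-0.001, 0.001, 0.001] len 0.0 rows | q1,q6 [ 0.04 -1.53] pos [635.2 102.7 205.5] F [-2.9  0.4 -4.7] t 5.2167 w 63.9
```

```bash
python3 -m pendant '[[[0,0,0.001],[0,0,0],0.03],[[0,0,0.001],[0,0,0],0.03],[[0,0,0.001],[0,0,0],0.03]]'
python3 -m pendant '[[[0,0,0],[0,0,0],0.0918],[[0,0,0],[0,0,0],0.0918],[[0,0,0],[0,0,0],0.0918],[[0,0,0],[0,0,0],0.0918],[[0,0,-0.03],[0,0,0],0.0918],[[0,0,-0.07],[0,0,0],0.0918],[[0,0,-0.11],[0,0,0],0.0918],[[0,0,-0.13],[0,0,0],0.0918],[[0,0,-0.13],[0,0,0],0.0918],[[0,0,-0.13],[0,0,0],0.0918]]'
python3 - <<'E'
from h import *
w=snap('wrist','w4')
cv2.imwrite('pics/w4b.png',cv2.resize(w['color'][:,:,::-1],(640,480),interpolation=cv2.INTER_CUBIC))
# sensor yaw: socket direction
d=np.arctan2(-223.2+255.1,473.7-459.7); print('socket dir',d)
plan(462,-254,245,d)
E
```

```text
time: 5.47
tool_pos: [635.2, 102.7, 205.1]
tcp_rot: [-3.141, 0.001, -3.14]
contact_force: [-5.5, 0.2, 2.3]
grip_width: 63.7
time: 6.3
tool_pos: [635.5, 102.9, 336.5]
tcp_rot: [-3.141, 0.006, -3.14]
contact_force: [-0.0, -0.0, 0.1]
grip_width: 91.7
socket dir 1.15723532686234
shift [0.1738, -0.3566, 0.0895] turn [-0.002, 0.002, -1.156] len 9.8 rows | q1,q6 [ 0.04 -1.53] pos [635.1 102.9 334.6] F [-0.3  0.4 -0.3] t 6.35 w 92.1
```

View pics/w4b.png

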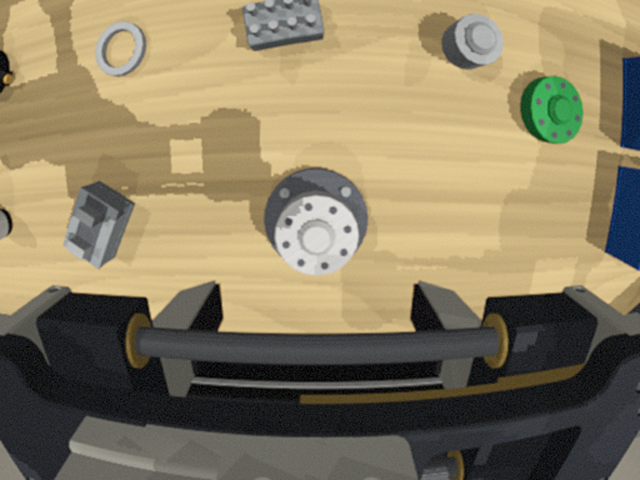

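Flange sits on the jig with boss at (317,237), concentric-looking; spacer boss (482,38), module body top (98,215).

```bash
python3 -m pendant '[[[0.174,-0.357,0],[-0.002,0.002,-1.156],0.0918],[[0.174,-0.357,0],[-0.002,0.002,-1.156],0.0918],[[0.174,-0.357,0.09],[-0.002,0.002,-1.156],0.0918],[[0.174,-0.357,0.09],[-0.002,0.002,-1.156],0.0918],[[0.174,-0.357,0.09],[-0.002,0.002,-1.156],0.0918],[[0.174,-0.357,0.09],[-0.002,0.002,-1.156],0.0918],[[0.174,-0.357,0.09],[-0.002,0.002,-1.156],0.0918],[[0.174,-0.357,0.09],[-0.002,0.002,-1.156],0.0918],[[0.174,-0.357,0.09],[-0.002,0.002,-1.156],0.0918],[[0.174,-0.357,0.09],[-0.002,0.002,-1.156],0.0918]]'
python3 -m pendant '[[[0,0,0],[0,0,0],0.0918],[[0,0,0],[0,0,0],0.0918],[[0,0,0],[0,0,0],0.0918],[[0,0,0],[0,0,0],0.0918]]'
python3 - <<'E'
from h import *
w=load('w4'); k=.8
g=lambda u,v,z:onz(w,((u+.5)*k-.5,(v+.5)*k-.5),z,True).round(1)
print('flange boss',g(317,237,55),'top',g(317,235,48),'spacer',g(482,38,43),'plate front',g(316,168,10))
w=snap('wrist','w5')
cv2.imwrite('pics/w5b.png',cv2.resize(w['color'][:,:,::-1],(640,480),interpolation=cv2.INTER_CUBIC))
plan(462,-254,182)
E
```

```text
time: 7.18
tool_pos: [491.0, -189.3, 242.9]
tcp_rot: [-3.138, -0.073, -2.045]
contact_force: [0.6, -0.4, -0.2]
grip_width: 92.1
time: 7.52
tool_pos: [493.5, -184.7, 245.2]
tcp_rot: [-3.136, -0.071, -2.035]
contact_force: [-0.1, -0.1, 0.3]
grip_width: 91.7
flange boss [636.5 103.5] top [637.  103.5] spacer [479.4 230.1] plate front [590.8 102.6]
shift [0.0713, -0.0025, 0.0686] turn [-0.006, -0.071, 0.0] len 2.4 rows | q1,q6 [-0.48 -3.1 ] pos [ 493.5 -184.8  245.4] F [-0.8  0.2 -0.1] t 7.5667 w 91.6
```

View pics/w5b.png

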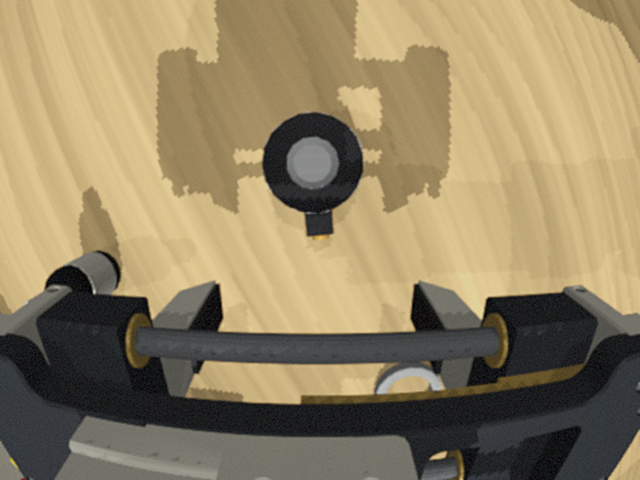

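Joint 6 reached its end stop, so the tool stopped short and tilted slightly. Picture: sensor boss (312,163), socket tip (319,232), bottle (85,275). I'll take a yaw a few degrees off, well inside the range; the socket stays clear of the jaws.

```bash
python3 - <<'E'
from h import *
w=load('w5'); k=.8
g=lambda u,v,z:onz(w,((u+.5)*k-.5,(v+.5)*k-.5),z,True).round(1)
p=g(312,162,37);q=g(319,225,16); print('sensor',p,g(313,163,30),'socket',q,np.arctan2(*(q-p)[::-1]),'bottle',g(100,265,85))
o=get_obs(); print(Ro.from_euler('xyz',o['tcp_rot']).as_matrix().round(3).tolist())
plan(p[0],p[1],245,-2.17)
E
```

```text
sensor [ 462.3 -255. ] [ 462.3 -254.2] socket [ 475.7 -219.9] 1.2061067225309052 bottle [ 569.5 -261.1]
[[-0.447, -0.894, -0.026], [-0.892, 0.447, -0.066], [0.071, -0.006, -0.997]]
shift [0.0765, -0.0036, 0.0058] turn [-0.011, -0.07, 0.135] len 1.8 rows | q1,q6 [-0.48 -3.1 ] pos [ 493.5 -184.8  245.4] F [-0.8  0.2 -0.1] t 7.5667 w 91.6
```

```bash
python3 -m pendant '[[[0.0,0,-0.02],[-0.011,-0.07,0.135],0.0918],[[0.0,0,-0.02],[-0.011,-0.07,0.135],0.0918],[[0.0,0,-0.02],[-0.011,-0.07,0.135],0.0918],[[0.0,0,-0.02],[-0.011,-0.07,0.135],0.0918],[[0.0,0,-0.02],[-0.011,-0.07,0.135],0.0918]]'
python3 -c "
from h import *
plan(462.3,-254.5,245,-2.17)"
```

```text
time: 7.98
tool_pos: [493.4, -183.7, 264.4]
tcp_rot: [3.14, -0.002, -2.169]
contact_force: [0.5, -0.8, 0.3]
grip_width: 92.0
shift [0.076, -0.0142, 0.0195] turn [0.001, -0.002, 0.001] len 1.9 rows | q1,q6 [-0.5  -3.04] pos [ 493.4 -183.7  264.4] F [ 0.5 -0.8  0.3] t 7.9833 w 92.0
```

```bash
python3 -m pendant '[[[0.0,0,0],[0,0,0.19],0.0918],[[0.076,-0.014,0.0],[0,-0.002,0.19],0.0918],[[0.076,-0.014,0.0195],[0,-0.002,0.19],0.0918],[[0.076,-0.014,0.0195],[0,-0.002,0.19],0.0918],[[0.076,-0.014,0.0195],[0,-0.002,0.19],0.0918],[[0.076,-0.014,0.0195],[0,-0.002,0.19],0.0918]]'
python3 -c "
from h import *
plan(462.3,-254.5,182,-2.36)"
```

```text
time: 8.48
tool_pos: [462.1, -254.3, 244.9]
tcp_rot: [3.139, 0.001, -2.361]
contact_force: [-0.5, -0.5, 0.4]
grip_width: 91.8
shift [0.0, -0.0004, 0.0629] turn [0.002, 0.001, -0.001] len 1.5 rows | q1,q6 [-0.65 -3.  ] pos [ 462.1 -254.3  244.9] F [-0.5 -0.5  0.4] t 8.4833 w 91.8
```

```bash
python3 -m pendant '[[[0,0,0.03],[0.002,0.001,0],0.0918],[[0,0,0.05],[0.002,0.001,0],0.0918],[[0,0,0.062],[0.002,0.001,0],0.0918],[[0,0,0.062],[0.002,0.001,0],0.0918],[[0,0,0.062],[0.002,0.001,0],0.03],[[0,0,0.062],[0.002,0.001,0],0.03],[[0,0,0.062],[0.002,0.001,0],0.03],[[0,0,0.062],[0.002,0.001,0],0.03],[[0,0,0.062],[0.002,0.001,0],0.03],[[0,0,0.062],[0.002,0.001,0],0.03]]'
python3 -m pendant '[[[0,0,0],[0,0,0],0.03],[[0,0,0],[0,0,0],0.03],[[0,0,0],[0,0,0],0.03],[[0,0,0],[0,0,0],0.03],[[0,0,0],[0,0,0],0.03],[[0,0,0],[0,0,0],0.03]]'
python3 -m pendant '[[[0,0,-0.03],[0,0,0],0.03],[[0,0,-0.07],[0,0,0],0.03],[[0,0,-0.1],[0,0,0],0.03],[[0,0,-0.1],[0,0,0],0.03],[[0,0,-0.1],[0,0,0],0.03]]'
python3 -c "
from h import *
plan(636,103,280,-2.36)
plan(636,103,280,np.pi)"
```

```text
time: 9.32
tool_pos: [462.3, -254.5, 183.9]
tcp_rot: [-3.14, -0.0, -2.361]
contact_force: [-0.3, 0.8, 0.9]
grip_width: 56.2
time: 9.82
tool_pos: [462.3, -254.5, 183.9]
tcp_rot: [-3.14, 0.0, -2.361]
contact_force: [-1.0, 0.5, 5.5]
grip_width: 55.5
time: 10.23
tool_pos: [462.2, -254.4, 284.3]
tcp_rot: [-3.138, 0.0, -2.361]
contact_force: [0.1, -0.1, -3.6]
grip_width: 55.7
shift [-0.3751, 0.1315, 0.0039] turn [-0.004, 0.0, -0.001] len 9.5 rows | q1,q6 [-0.65 -3.  ] pos [ 462.2 -254.4  284.3] F [ 0.1 -0.1 -3.6] t 10.2333 w 55.7
shift [-0.3751, 0.1315, 0.0039] turn [-0.003, 0.002, 0.781] len 9.5 rows | q1,q6 [-0.65 -3.  ] pos [ 462.2 -254.4  284.3] F [ 0.1 -0.1 -3.6] t 10.2333 w 55.7
```

```bash
python3 -m pendant '[[[-0.375,0.1315,0.004],[-0.003,0.002,0.781],0.03],[[-0.375,0.1315,0.004],[-0.003,0.002,0.781],0.03],[[-0.375,0.1315,0.004],[-0.003,0.002,0.781],0.03],[[-0.375,0.1315,0.004],[-0.003,0.002,0.781],0.03],[[-0.375,0.1315,0.004],[-0.003,0.002,0.781],0.03],[[-0.375,0.1315,0.004],[-0.003,0.002,0.781],0.03],[[-0.375,0.1315,0.004],[-0.003,0.002,0.781],0.03],[[-0.375,0.1315,0.004],[-0.003,0.002,0.781],0.03],[[-0.375,0.1315,0.004],[-0.003,0.002,0.781],0.03],[[-0.375,0.1315,0.004],[-0.003,0.002,0.781],0.03]]'
python3 -m pendant '[[[0,0,0],[0,0,0],0.03],[[0,0,0],[0,0,0],0.03],[[0,0,0],[0,0,0],0.03],[[0,0,0],[0,0,0],0.03]]'
python3 - <<'E'
from h import *
plan(636,103,231.9,np.pi); w=snap('wrist','w6')
cv2.imwrite('pics/w6b.png',cv2.resize(w['color'][:,:,::-1],(640,480),interpolation=cv2.INTER_CUBIC))
E
```

```text
time: 11.07
tool_pos: [633.7, 100.8, 276.0]
tcp_rot: [3.141, -0.008, 3.141]
contact_force: [2.4, -0.8, -2.0]
grip_width: 55.5
time: 11.4
tool_pos: [633.3, 97.9, 277.5]
tcp_rot: [3.141, -0.006, 3.141]
contact_force: [1.2, -0.4, -3.6]
grip_width: 55.3
shift [-0.003, 0.0051, 0.0456] turn [0.001, -0.006, -0.001] len 1.1 rows | q1,q6 [ 0.03 -1.54] pos [633.3  97.9 277.5] F [ 1.2 -0.4 -3.6] t 11.4 w 55.3
```

View pics/w6b.png

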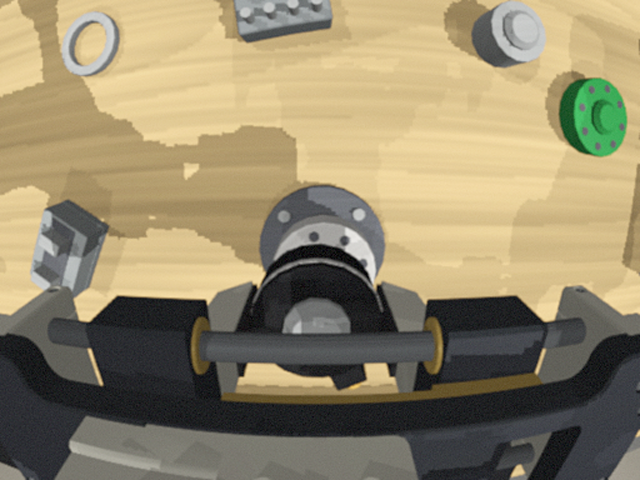

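Sensor held level, still about 5 mm left of the flange axis (plate centre column 321 vs sensor 318); correcting while descending.

```bash
python3 -m pendant '[[[-0.003,0.005,0.005],[0,-0.006,0],0.03],[[-0.003,0.005,0.01],[0,-0.006,0],0.03],[[-0.003,0.005,0.02],[0,-0.006,0],0.03],[[-0.003,0.005,0.028],[0,-0.006,0],0.03],[[-0.003,0.005,0.034],[0,-0.006,0],0.03],[[-0.003,0.005,0.037],[0,-0.006,0],0.03],[[-0.003,0.005,0.040],[0,-0.006,0],0.03],[[-0.003,0.005,0.043],[0,-0.006,0],0.03],[[-0.003,0.005,0.045],[0,-0.006,0],0.03],[[-0.003,0.005,0.045],[0,-0.006,0],0.03]]'
python3 -c "
from h import *
plan(636,103,231.9,np.pi)"
```

```text
time: 12.28
tool_pos: [636.7, 103.9, 233.9]
tcp_rot: [3.141, 0.003, -3.142]
contact_force: [0.3, -0.3, -3.2]
grip_width: 55.4
shift [0.0007, -0.0009, 0.002] turn [0.001, 0.003, 0.0] len 0.1 rows | q1,q6 [ 0.04 -1.53] pos [636.7 103.9 233.9] F [ 0.3 -0.3 -3.2] t 12.2833 w 55.4
```

```bash
python3 -m pendant '[[[0,-0.0005,0.001],[0,0.002,0],0.03],[[0,-0.0005,0.002],[0,0.002,0],0.03],[[0,-0.0005,0.0025],[0,0.002,0],0.03],[[0,-0.0005,0.0025],[0,0.002,0],0.03],[[0,-0.0005,0.0025],[0,0.002,0],0.03]]'

```

```text
time: 12.7
tool_pos: [636.8, 103.4, 232.0]
tcp_rot: [3.141, 0.002, -3.142]
contact_force: [-1.4, -1.0, -1.8]
grip_width: 55.4
```

```bash
python3 -m pendant '[[[0,0,0],[0,0,0],0.0918],[[0,0,0],[0,0,0],0.0918],[[0,0,0],[0,0,0],0.0918],[[0,0,0],[0,0,0],0.0918],[[0,0,-0.03],[0,0,0],0.0918],[[0,0,-0.06],[0,0,0],0.0918],[[0,0,-0.08],[0,0,0],0.0918],[[0,0,-0.08],[0,0,0],0.0918],[[0,0,-0.08],[0,0,0],0.0918]]'
python3 - <<'E'
from h import *
w=load('w6'); k=.8
g=lambda u,v,z:onz(w,((u+.5)*k-.5,(v+.5)*k-.5),z,True).round(1)
print('spacer',g(524,28,43),'plate',g(321,185,10))
w=snap('wrist','w7')
cv2.imwrite('pics/w7b.png',cv2.resize(w['color'][:,:,::-1],(640,480),interpolation=cv2.INTER_CUBIC))
plan(480,230,255,3.64)
E
```

```text
time: 13.45
tool_pos: [636.8, 103.4, 313.2]
tcp_rot: [3.14, 0.005, -3.142]
contact_force: [0.1, 0.2, -1.0]
grip_width: 91.7
spacer [478.1 230.6] plate [590.3 101.5]
shift [0.1565, 0.1266, 0.0565] turn [0.001, 0.002, -0.498] len 5.0 rows | q1,q6 [ 0.04 -1.53] pos [636.4 103.3 311.6] F [-0.8 -0.2 -0.3] t 13.5 w 91.6
```

View pics/w7b.png

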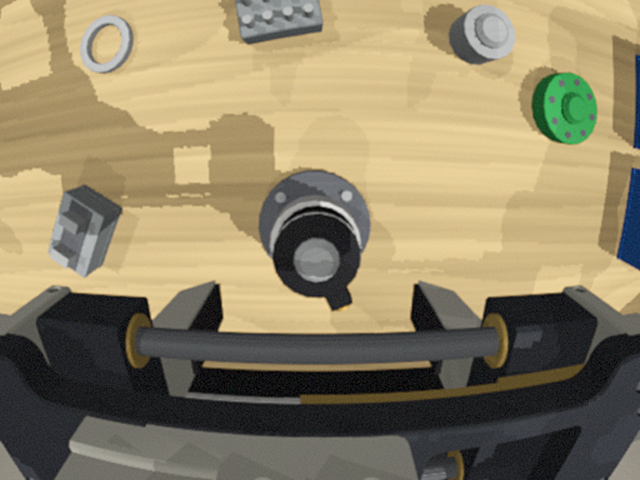

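Sensor stands on the flange, boss (316,260), socket pointing away at (340,298). Next the spacer at (479,230).

```bash
python3 -m pendant '[[[0.157,0.127,0],[0.001,0.002,-0.5],0.0918],[[0.157,0.127,0],[0.001,0.002,-0.5],0.0918],[[0.157,0.127,0.057],[0.001,0.002,-0.5],0.0918],[[0.157,0.127,0.057],[0.001,0.002,-0.5],0.0918],[[0.157,0.127,0.057],[0.001,0.002,-0.5],0.0918],[[0.157,0.127,0.057],[0.001,0.002,-0.5],0.0918],[[0.157,0.127,0.057],[0.001,0.002,-0.5],0.0918],[[0.157,0.127,0.057],[0.001,0.002,-0.5],0.0918],[[0.157,0.127,0.057],[0.001,0.002,-0.5],0.0918]]'
python3 - <<'E'
from h import *
w=load('w7'); k=.8
g=lambda u,v,z:onz(w,((u+.5)*k-.5,(v+.5)*k-.5),z,True).round(1)
print('sensor boss',g(316,260,85),'top',g(316,257,78),'spacer',g(491,28,43))
w=snap('wrist','w8')
im=w['color']; hsv=cv2.cvtColor(im,cv2.COLOR_RGB2HSV); b=cv2.inRange(hsv,(0,0,60),(180,45,255)); b[250:]=0
n,l,st,ce=cv2.connectedComponentsWithStats(b)
for i in range(1,n):
    if st[i,4]>300: print(st[i],ce[i].round(1),onz(w,ce[i],36,True).round(1))
cv2.imwrite('pics/w8b.png',im[:,:,::-1])
plan(479,230,184,3.64)
E
```

```text
time: 14.25
tool_pos: [480.9, 229.9, 254.8]
tcp_rot: [-3.141, 0.001, -2.643]
contact_force: [-0.2, -0.5, -0.2]
grip_width: 91.4
sensor boss [635.4 103.8] top [636.1 103.8] spacer [477.8 228.4]
[  0  33  12  45 369] [ 4.8 53.7] [458.8 -24.2]
[  50   77   83   60 2959] [ 89.4 104.3] [464.   84.3]
[ 228  173   60   67 3122] [256.8 206.8] [473.9 229.1]
[130 225  42  25 551] [151.8 239.3] [537.  170.9]
[335 225  43  25 562] [354.3 239.2] [461.6 308.8]
[ 13 228  61  22 486] [ 39.3 238.6] [599.   70.8]
[450 229  44  21 430] [469.9 239.6] [410.  419.7]
shift [0.0017, 0.0013, 0.0709] turn [-0.001, 0.001, 0.0] len 1.7 rows | q1,q6 [ 0.3  -1.77] pos [481.  229.7 255. ] F [ 0.1  0.  -0.1] t 14.3 w 91.5
```

View pics/w8b.png

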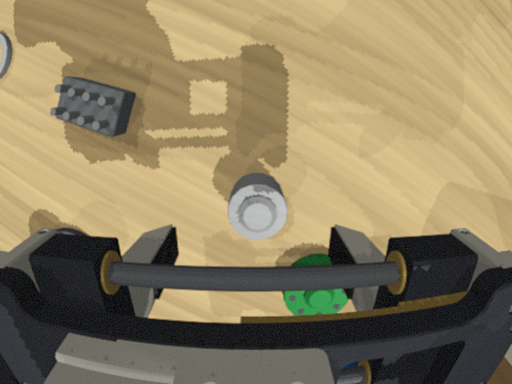

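Spacer top at (257,209), centred between the jaws; green look-alike (320,295) is behind the fingers' plane, 85 mm away along tool −x, so clear.

```bash
python3 -c "
from h import *
w=load('w8')
p=onz(w,(257.7,215),43,True);print(p,onz(w,(257.5,210),36,True)); plan(p[0],p[1],184,3.64)"
```

```text
[476.74181724 231.28541992] [475.83669107 230.73325056]
shift [0.0031, 0.0035, 0.0709] turn [-0.001, 0.001, 0.0] len 1.7 rows | q1,q6 [ 0.3  -1.77] pos [481.  229.7 255. ] F [ 0.1  0.  -0.1] t 14.3 w 91.5
```

```bash
python3 -m pendant '[[[0.003,0.003,0.03],[0,0,0],0.0918],[[0.003,0.003,0.055],[0,0,0],0.0918],[[0.003,0.003,0.07],[0,0,0],0.0918],[[0.003,0.003,0.07],[0,0,0],0.0918],[[0.003,0.003,0.07],[0,0,0],0.03],[[0.003,0.003,0.07],[0,0,0],0.03],[[0.003,0.003,0.07],[0,0,0],0.03],[[0.003,0.003,0.07],[0,0,0],0.03],[[0.003,0.003,0.07],[0,0,0],0.03],[[0.003,0.003,0.07],[0,0,0],0.03]]'
python3 -m pendant '[[[0,0,0],[0,0,0],0.03],[[0,0,0],[0,0,0],0.03],[[0,0,0],[0,0,0],0.03],[[0,0,0],[0,0,0],0.03],[[0,0,0],[0,0,0],0.03],[[0,0,0],[0,0,0],0.03]]'
python3 -m pendant '[[[0,0,-0.03],[0,0,0],0.03],[[0,0,-0.07],[0,0,0],0.03],[[0,0,-0.11],[0,0,0],0.03],[[0,0,-0.125],[0,0,0],0.03],[[0,0,-0.125],[0,0,0],0.03],[[0,0,-0.125],[0,0,0],0.03]]'
python3 -c "
from h import *
plan(636.5,103.5,310,np.pi)"
```

```text
time: 15.13
tool_pos: [475.8, 231.6, 185.3]
tcp_rot: [-3.141, 0.001, -2.642]
contact_force: [-0.5, 0.1, -0.4]
grip_width: 56.1
time: 15.63
tool_pos: [475.7, 231.6, 184.9]
tcp_rot: [-3.141, 0.0, -2.642]
contact_force: [-1.4, -0.7, 4.6]
grip_width: 43.8
time: 16.13
tool_pos: [475.3, 231.6, 309.4]
tcp_rot: [-3.141, 0.0, -2.642]
contact_force: [0.2, -0.8, -3.5]
grip_width: 43.4
shift [-0.08, -0.1897, -0.0005] turn [-0.0, 0.0, 0.5] len 4.9 rows | q1,q6 [ 0.31 -1.76] pos [475.3 231.6 309.4] F [ 0.2 -0.8 -3.5] t 16.1333 w 43.4
```

```bash
python3 -m pendant '[[[-0.08,-0.19,0],[0,0,0.5],0.03],[[-0.08,-0.19,0],[0,0,0.5],0.03],[[-0.08,-0.19,0],[0,0,0.5],0.03],[[-0.08,-0.19,0],[0,0,0.5],0.03],[[-0.08,-0.19,0],[0,0,0.5],0.03],[[-0.08,-0.19,0],[0,0,0.5],0.03],[[-0.08,-0.19,0],[0,0,0.5],0.03],[[-0.08,-0.19,0],[0,0,0.5],0.03],[[-0.08,-0.19,0],[0,0,0.5],0.03],[[-0.08,-0.19,0],[0,0,0.5],0.03]]'
python3 -m pendant '[[[0,0,0],[0,0,0],0.03],[[0,0,0],[0,0,0],0.03]]'
python3 - <<'E'
from h import *
plan(636.5,103.5,262.9,np.pi); w=snap('wrist','w9')
cv2.imwrite('pics/w9b.png',cv2.resize(w['color'][:,:,::-1],(640,480),interpolation=cv2.INTER_CUBIC))
E
```

```text
time: 16.97
tool_pos: [636.0, 104.4, 309.0]
tcp_rot: [-3.141, -0.002, -3.14]
contact_force: [-0.3, 0.9, -2.0]
grip_width: 43.3
time: 17.13
tool_pos: [636.5, 104.1, 309.9]
tcp_rot: [-3.141, 0.0, -3.14]
contact_force: [-0.7, -0.7, -1.7]
grip_width: 43.6
shift [-0.0, -0.0005, 0.047] turn [-0.0, 0.0, 0.001] len 1.1 rows | q1,q6 [ 0.04 -1.53] pos [636.5 104.1 309.9] F [-0.7 -0.7 -1.7] t 17.1333 w 43.6
```

View pics/w9b.png

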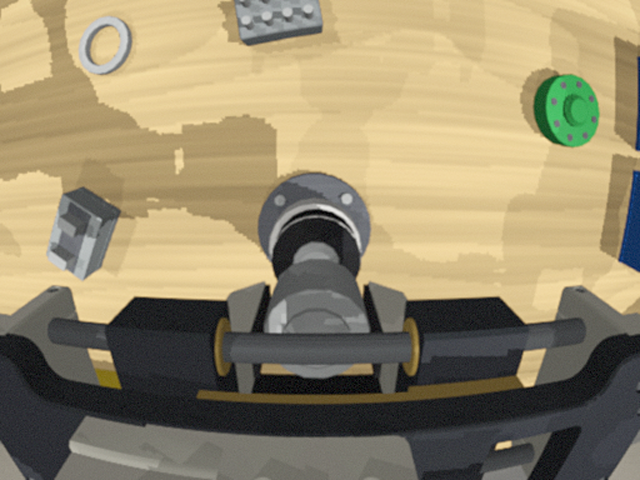

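Spacer held upright at (316,310), in line with the sensor boss (316,250). Lowering.

```bash
python3 -m pendant '[[[0,-0.0005,0.015],[0,0,0],0.03],[[0,-0.0005,0.025],[0,0,0],0.03],[[0,-0.0005,0.032],[0,0,0],0.03],[[0,-0.0005,0.037],[0,0,0],0.03],[[0,-0.0005,0.040],[0,0,0],0.03],[[0,-0.0005,0.043],[0,0,0],0.03],[[0,-0.0005,0.045],[0,0,0],0.03],[[0,-0.0005,0.046],[0,0,0],0.03],[[0,-0.0005,0.047],[0,0,0],0.03],[[0,-0.0005,0.047],[0,0,0],0.03]]'
python3 -m pendant '[[[0,0,0.0005],[0,0,0],0.03],[[0,0,0.0005],[0,0,0],0.03],[[0,0,0.0005],[0,0,0],0.03]]'
```

```text
time: 18.02
tool_pos: [637.1, 102.7, 263.0]
tcp_rot: [-3.141, 0.001, 3.142]
contact_force: [0.2, 0.5, -1.8]
grip_width: 43.5
time: 18.27
tool_pos: [637.1, 102.7, 262.9]
tcp_rot: [-3.141, 0.001, -3.142]
contact_force: [-0.6, 0.6, 2.6]
grip_width: 43.7
```

```bash
python3 -m pendant '[[[0,0,0],[0,0,0],0.0918],[[0,0,0],[0,0,0],0.0918],[[0,0,0],[0,0,0],0.0918],[[0,0,0],[0,0,0],0.0918],[[0,0,-0.03],[0,0,0],0.0918],[[0,0,-0.06],[0,0,0],0.0918],[[0,0,-0.08],[0,0,0],0.0918],[[0,0,-0.08],[0,0,0],0.0918],[[0,0,-0.08],[0,0,0],0.0918]]'
python3 -c "
from h import *
w=snap('wrist','w10'); plan(633,-104,265,2.557)"
```

```text
time: 19.02
tool_pos: [637.1, 102.7, 343.4]
tcp_rot: [-3.141, 0.003, 3.142]
contact_force: [-1.6, 0.2, -0.1]
grip_width: 91.2
shift [0.0037, -0.2067, 0.0769] turn [-0.0, -0.0, 0.585] len 5.3 rows | q1,q6 [ 0.04 -1.53] pos [636.7 102.7 341.8] F [-0.2 -0.3 -0.4] t 19.0667 w 91.3
```

```bash
python3 -m pendant '[[[0.004,-0.207,0],[0,0,0.585],0.0918],[[0.004,-0.207,0],[0,0,0.585],0.0918],[[0.004,-0.207,0],[0,0,0.585],0.0918],[[0.004,-0.207,0],[0,0,0.585],0.0918],[[0.004,-0.207,0.076],[0,0,0.585],0.0918],[[0.004,-0.207,0.076],[0,0,0.585],0.0918],[[0.004,-0.207,0.076],[0,0,0.585],0.0918],[[0.004,-0.207,0.076],[0,0,0.585],0.0918],[[0.004,-0.207,0.076],[0,0,0.585],0.0918],[[0.004,-0.207,0.076],[0,0,0.585],0.0918]]'
python3 - <<'E'
from h import *
plan(633,-104,265,2.557); w=snap('wrist','w11')
a=cv2.resize(load('w10')['color'],None,fx=.78,fy=.78); b=w['color']; a=cv2.copyMakeBorder(a,0,384-a.shape[0],0,0,cv2.BORDER_CONSTANT)
cv2.imwrite('pics/w11b.png',np.hstack([b,a[:,:288]])[:,:,::-1])
E
```

```text
time: 19.9
tool_pos: [633.6, -103.1, 267.8]
tcp_rot: [3.141, 0.002, 2.558]
contact_force: [-0.0, 0.1, 0.1]
grip_width: 92.0
shift [0.0, -0.001, 0.0028] turn [0.001, 0.002, 0.001] len 0.1 rows | q1,q6 [-0.28 -1.27] pos [ 633.6 -103.1  267.8] F [-0.   0.1  0.1] t 19.9 w 92.0
```

View pics/w11b.png

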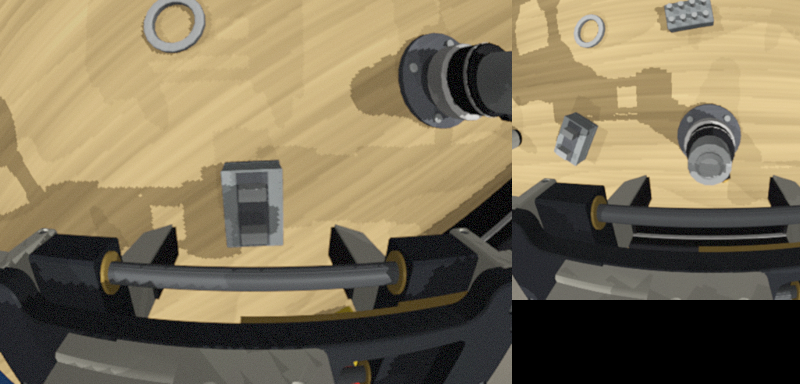

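Left: module aligned with the jaws, body-top corners (222,170),(281,169),(283,244),(226,246). Right: spacer stands upright on the sensor.

```bash
python3 - <<'E'
from h import *
w=load('w11')
P=np.array([onz(w,q,34,True) for q in [(222,170),(281,169),(283,244),(226,246)]])
print(P.round(1),P.mean(0),[np.linalg.norm(P[i]-P[i-1]).round(1) for i in range(4)])
d=P[2]+P[3]-P[0]-P[1]; print('long axis',np.degrees(np.arctan2(d[1],d[0])))
w=load('w10'); s=1/.78
print('spacer boss',onz(w,((710-512)*s,164*s),121,True).round(1))
c=P.mean(0); plan(c[0],c[1],182,np.arctan2(d[1],d[0]))
E
```

```text
[[ 596.4 -105.3]
 [ 619.8  -68.5]
 [ 673.4  -99.5]
 [ 649.5 -139. ]] [ 634.74324461 -103.08766166] [np.float64(62.9), np.float64(43.6), np.float64(62.0), np.float64(46.2)]
long axis -31.26905374504223
spacer boss [634.9 103.7]
shift [-0.0007, 0.0005, 0.0861] turn [0.001, 0.003, -0.037] len 2.1 rows | q1,q6 [-0.28 -1.27] pos [ 633.6 -103.1  268.1] F [-0.1  0.2  0.2] t 19.95 w 92.2
```

```bash
python3 -m pendant '[[[-0.001,0,0.035],[0,0.002,-0.025],0.0918],[[-0.001,0,0.065],[0,0.002,-0.025],0.0918],[[-0.001,0,0.085],[0,0.002,-0.025],0.0918],[[-0.001,0,0.085],[0,0.002,-0.025],0.0918],[[-0.001,0,0.085],[0,0.002,-0.025],0.03],[[-0.001,0,0.085],[0,0.002,-0.025],0.03],[[-0.001,0,0.085],[0,0.002,-0.025],0.03],[[-0.001,0,0.085],[0,0.002,-0.025],0.03],[[-0.001,0,0.085],[0,0.002,-0.025],0.03],[[-0.001,0,0.085],[0,0.002,-0.025],0.03]]'
python3 -m pendant '[[[0,0,0],[0,0,0],0.03],[[0,0,0],[0,0,0],0.03],[[0,0,0],[0,0,0],0.03],[[0,0,0],[0,0,0],0.03],[[0,0,0],[0,0,0],0.03],[[0,0,0],[0,0,0],0.03]]'
python3 -m pendant '[[[0,0,-0.04],[0,0,0],0.03],[[0,0,-0.08],[0,0,0],0.03],[[0,0,-0.12],[0,0,0],0.03],[[0,0,-0.16],[0,0,0],0.03],[[0,0,-0.16],[0,0,0],0.03],[[0,0,-0.16],[0,0,0],0.03],[[0,0,-0.16],[0,0,0],0.03]]'
python3 -c "
from h import *
plan(636.5,103,343,np.pi)"
```

```text
time: 20.78
tool_pos: [633.9, -104.9, 181.8]
tcp_rot: [-3.142, -0.001, 2.582]
contact_force: [0.4, 0.0, -0.6]
grip_width: 56.4
time: 21.28
tool_pos: [633.9, -104.8, 181.5]
tcp_rot: [3.142, -0.001, 2.582]
contact_force: [1.9, 0.6, 2.4]
grip_width: 45.5
time: 21.87
tool_pos: [633.5, -105.0, 339.5]
tcp_rot: [-3.14, -0.005, 2.582]
contact_force: [-0.6, 0.7, -3.7]
grip_width: 46.2
shift [0.1079, 0.1778, -0.0032] turn [0.0, -0.005, -0.56] len 5.0 rows | q1,q6 [-0.28 -1.29] pos [ 633.5 -105.   339.5] F [-0.6  0.7 -3.7] t 21.8667 w 46.2
```

```bash
python3 -m pendant '[[[0.108,0.178,-0.003],[0,-0.005,-0.56],0.03],[[0.108,0.178,-0.003],[0,-0.005,-0.56],0.03],[[0.108,0.178,-0.003],[0,-0.005,-0.56],0.03],[[0.108,0.178,-0.003],[0,-0.005,-0.56],0.03],[[0.108,0.178,-0.003],[0,-0.005,-0.56],0.03],[[0.108,0.178,-0.003],[0,-0.005,-0.56],0.03],[[0.108,0.178,-0.003],[0,-0.005,-0.56],0.03],[[0.108,0.178,-0.003],[0,-0.005,-0.56],0.03],[[0.108,0.178,-0.003],[0,-0.005,-0.56],0.03],[[0.108,0.178,-0.003],[0,-0.005,-0.56],0.03]]'
python3 -m pendant '[[[0,0,0],[0,0,0],0.03],[[0,0,0],[0,0,0],0.03]]'
python3 - <<'E'
from h import *
plan(636.5,103,295.5,np.pi); w=snap('wrist','w12'); s=snap('scene','s12')
cv2.imwrite('pics/w12b.png',np.hstack([w['color'],cv2.resize(s['color'][100:292,206:350],(288,384),interpolation=cv2.INTER_CUBIC)])[:,:,::-1])
E
```

```text
time: 22.7
tool_pos: [637.2, 101.6, 343.4]
tcp_rot: [-3.141, 0.001, 3.139]
contact_force: [-0.1, -0.3, -2.6]
grip_width: 46.1
time: 22.87
tool_pos: [637.2, 102.1, 344.3]
tcp_rot: [-3.141, 0.003, 3.14]
contact_force: [0.4, -0.0, -3.5]
grip_width: 45.4
shift [0.0009, 0.001, 0.0488] turn [-0.001, 0.003, -0.002] len 1.2 rows | q1,q6 [ 0.04 -1.53] pos [637.2 102.1 344.3] F [ 0.4 -0.  -3.5] t 22.8667 w 45.4
```

View pics/w12b.png

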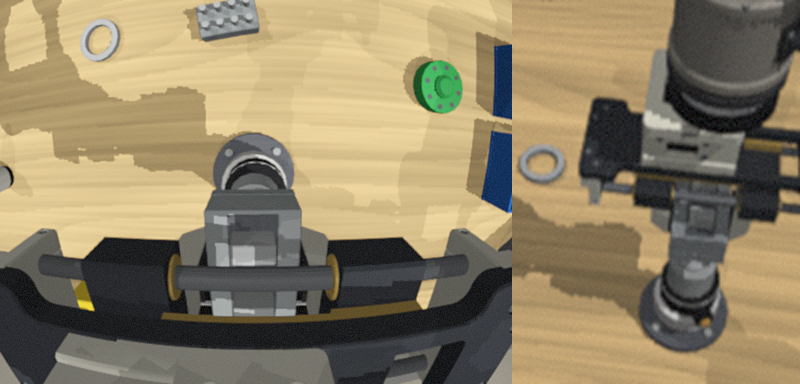

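Module held level above the spacer and centred on the stack in both views (wrist column 253; scene column ~695). Lowering.

```bash
python3 -m pendant '[[[0.001,0.001,0.015],[0,0.002,0],0.03],[[0.001,0.001,0.025],[0,0.002,0],0.03],[[0.001,0.001,0.033],[0,0.002,0],0.03],[[0.001,0.001,0.038],[0,0.002,0],0.03],[[0.001,0.001,0.041],[0,0.002,0],0.03],[[0.001,0.001,0.044],[0,0.002,0],0.03],[[0.001,0.001,0.046],[0,0.002,0],0.03],[[0.001,0.001,0.047],[0,0.002,0],0.03],[[0.001,0.001,0.048],[0,0.002,0],0.03],[[0.001,0.001,0.048],[0,0.002,0],0.03]]'
python3 -m pendant '[[[0,0,0.0005],[0,0,0],0.03],[[0,0,0.0005],[0,0,0],0.03],[[0,0,0.0005],[0,0,0],0.03]]'
```

```text
time: 23.8
tool_pos: [636.3, 104.2, 296.5]
tcp_rot: [-3.141, 0.001, -3.142]
contact_force: [-0.4, -0.3, -3.5]
grip_width: 46.0
time: 24.05
tool_pos: [636.3, 104.1, 296.0]
tcp_rot: [-3.141, 0.001, 3.142]
contact_force: [-0.8, 0.4, -3.2]
grip_width: 46.1
```

```bash
python3 -m pendant '[[[0,-0.0005,0.001],[0,0,0],0.03],[[0,-0.0005,0.001],[0,0,0],0.03],[[0,-0.0005,0.001],[0,0,0],0.03],[[0,-0.0005,0.001],[0,0,0],0.03]]'
```

```text
time: 24.38
tool_pos: [636.3, 103.8, 295.5]
tcp_rot: [-3.141, 0.002, -3.142]
contact_force: [-0.6, 1.1, 2.6]
grip_width: 46.0
```

Contact at the expected height. Releasing, rising, and moving off for a final look.

```bash
python3 -m pendant '[[[0,0,0],[0,0,0],0.0918],[[0,0,0],[0,0,0],0.0918],[[0,0,0],[0,0,0],0.0918],[[0,0,0],[0,0,0],0.0918],[[0,0,0],[0,0,0],0.0918],[[0,0,-0.03],[0,0,0],0.0918],[[0,0,-0.06],[0,0,0],0.0918],[[0,0,-0.1],[0,0,0],0.0918],[[0,0,-0.1],[0,0,0],0.0918],[[0,0,-0.1],[0,0,0],0.0918]]'
python3 -m pendant '[[[0.15,0,0],[0,0,0],0.0918],[[0.15,0,0],[0,0,0],0.0918],[[0.15,0,0],[0,0,0],0.0918],[[0.15,0.15,0],[0,0,0],0.0918],[[0.15,0.15,0],[0,0,0],0.0918],[[0.15,0.15,0],[0,0,0],0.0918],[[0.15,0.15,0],[0,0,0],0.0918],[[0.15,0.15,0],[0,0,0],0.0918],[[0.15,0.15,0],[0,0,0],0.0918],[[0.15,0.15,0],[0,0,0],0.0918]]'
python3 - <<'E'
from h import *
s=snap('scene','s13'); t=snap('top','t13')
a=cv2.resize(s['color'][130:290,190:350],(480,480),interpolation=cv2.INTER_CUBIC)
b=cv2.resize(t['color'][140:260,110:400],(800,331))
cv2.imwrite('pics/f1.png',a[:,:,::-1]); 
full=np.hstack([s['color'],cv2.resize(s['color'][150:290,240:345],(288,384),interpolation=cv2.INTER_CUBIC)])
cv2.imwrite('pics/f.png',full[:,:,::-1])
print(get_obs()['time'],get_obs()['tool_pos'])
# spots, stack axis in scene view: predicted centres/tops
def proj(c,p): return cv2.projectPoints(np.array([p],float),c['rvec'],c['tvec'],c['mtx'],None)[0].ravel().round(1)
for z in (26,48,78,114,148,164): print(z,proj(s,(636.3,103.5,z)))
E
```

```text
time: 25.22
tool_pos: [636.4, 103.7, 397.9]
tcp_rot: [-3.141, 0.007, 3.142]
contact_force: [-0.2, -0.8, -0.6]
grip_width: 91.5
time: 26.05
tool_pos: [486.1, 253.3, 393.6]
tcp_rot: [-3.14, -0.001, -3.141]
contact_force: [0.7, 0.4, 0.1]
grip_width: 92.0
26.15 [486.42627697 252.61850007 394.06331285]
26 [293.5 249.9]
48 [294.5 244.7]
78 [295.8 237.2]
114 [297.6 227.4]
148 [299.4 217.5]
164 [300.3 212.5]
```

View pics/f.png

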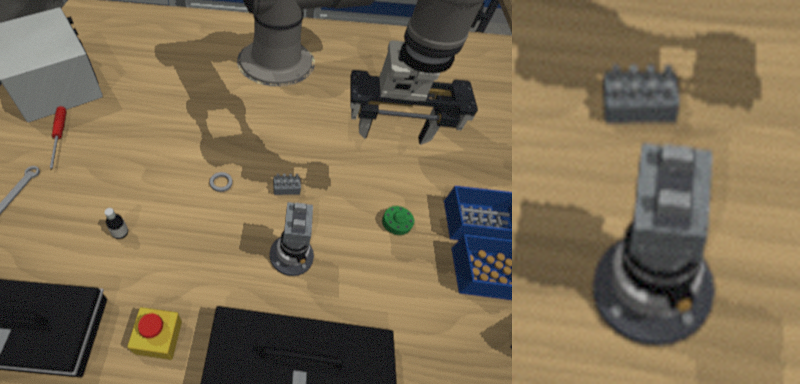

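The stack stands upright with the module's top at about (298,216), close to its predicted (299,217). Ring, bottle and bit holder are at their original pixels.

```bash
python3 -c "
from plant import close_job
print(close_job())"
```

```text
the job is handed in; nothing more can be done
None
```

I built the stack on the jig in the order asked: flange, sensor, spacer, then gripper module with its jaws up. I handed the job in at about 26 s of the 104 s allowed; no verdict came back.

**Seating:** each piece came to rest within about 0.2 mm of its expected height. The wrist force on touching down stayed below about 6 N, so I take all four to be fully home.

**Final picture:** the stack is upright, with the module's top about where it should be. The ring, bottle, bit holder and green flange look-alike are where they started, and the gripper is clear of everything. The spacer is mostly hidden by the module in that view. I judged it from the earlier wrist picture of it standing on the sensor, and from the module's resting height.

**What went wrong or disagreed:**
- **Joint 6:** on the way to the sensor it reached its end stop, about -3.10 of -3.11 rad. The tool stopped short and tilted slightly. Nothing was touched, and I gripped the sensor at a slightly different angle instead.
- **Jig position:** the cameras differed by up to about 7 mm along x. I used the close wrist views.

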